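Set the buffet warmer for the coffee and the dish

ROBOT

A 6-joint arm with a two-finger parallel gripper is mounted at the origin on the work surface. World frame = base frame: x ahead of the robot, y to its left, z up, the work surface at z = 0. Lengths are in m, angles in rad, forces in N, time in s.
With the tool pointing down it reaches from about 0.225 to 0.725 m from the base axis. Payload 3.1 kg.
Tool frame: the origin (TCP) lies at the centre of the arm's flange, where the gripper is bolted on; the fingertips stand 173 mm ahead of it and the grasp point (between the pads) lies 155 mm ahead of it (env.tip_extent is the distance from the TCP to the fingertips, in m); z points along the fingers, y is the line along which they close (so a half turn about z gives the same grasp; the last joint's range is limited). The gripper opens to 85 mm and grips with 20 to 120 N. Pads are 22 mm wide; open, the fingers measure 114 mm over their backs; the gripper's body (76 mm by 85 mm) begins 54 mm behind the grasp point. The pads swing forward as they close: fully open they stand 13 mm farther back than shut.
Start: joints at [1.167, 0.048, 0.099, 1.622, 0, 1.443], TCP at [0.143, 0.505, 0.405] pointing down, gripper open.
Joint ranges: [-2.91, 2.91], [-0.99, 1.94], [-1.21, 1.42], [-2.12, 2.29], [-1.49, 1.47], [-3.14, 3.14]. Speed limits (rad/s): [2.79, 2.79, 3.14, 3.14, 3.14, 3.14].

INTERFACE

Orientations are given as a rotation vector (axis times angle).
In Python, from workcell import env, cams gives the robot as it stands.
- The arm moves only by the tool drive_tool, never from a script. Its argument "commands" is a list of rows, each an object of numbers: "grip": the gripper's target within -1 to 1 (fully open at 1, half-way at 0, shut at -1); "x", "y", "z": the shift along the world's x, y, z in mm; "turn": the turn about the world's z in rad. A call has 1 to 20 rows; each row shifts and turns the commanded pose from where the row before left it; what a row does not reach is not made up. A row lasts 1/8 s, in which the tool goes at most 62.5 mm and 10.7 degrees, less where a joint would pass 70% of its speed; a pose out of reach is approached as far as the arm can. A call with a gripper value outside its range is refused whole. The fingers move at their own pace and stop on an object; "grip_force" is the grip in N (left out, the last holds). Time passes only in rows, so rows that do not move let the fingers close. It gives the time, the measured TCP pose, the force, the opening and the grip force at its end, in the units of the state.
- env.observe(): the state, without advancing time (a new reading comes with each control period).
- cams.read_camera(name): name is "scene" or "top" or "wrist"; returns (picture, depth): 384x512x3 uint8, red, green, blue; 384x512 float32, m along the optical axis (not along the pixel's ray), 0 where there is no reading.
- cams.calibration(name): a dict with "fx", "fy", "cx", "cy" (pixels), "rvec" (rotation vector, rad) and "tvec" (3), from world to camera coordinates, as OpenCV has them. Camera axes: x right, y down, z forward; pixel columns grow to the right and rows downward; lengths in m; the calibration is good to about 2 mm. The wrist camera is an equidistant fisheye: a pixel r from the principal point sees the ray r / f radians off the axis. A picture is of the moment at which its call begins: read the wrist's pose just before it. calibration takes no time and is no camera call; for the wrist camera it gives the pose at the moment of the call.
- env.job_done(): hands the job in; it is judged then, once.
The state is a dict: "t": time; "joints": joint angles; "dq": joint speeds; "joint_efforts": joint torques, N m; "position": TCP position; "orientation": TCP orientation; "contact_force": force on the tool from outside, world axes, zero at the start; "wrist_torque": the same for the moment, N m; "finger_gap": finger opening in m; "finger_force": force on a finger pad.
Only numpy, scipy, OpenCV 4.12 (cv2) and the standard library are available. Lean on these libraries where they do the work, as an engineer would, in place of code of your own. Each camera call takes 0.05 s, during which the arm holds its last target. There are 200 camera calls.

TASK

Set the two selectors of the buffet warmer for what stands on its plates: the selector in front of the coffee pot to the two-dot mark, and the one in front of the low covered dish to the one-dot mark, each clicked into its position. Push the pointers round or turn them as you like, but leave the pot, the dish and everything else standing where they are.

Things in the scene. Friction and masses are not known exactly. Their poses are not given: they have to be found in the camera images.
- warmer: two-plate buffet warmer, a flat steel box 400 (x) x 520 (y) x 55 mm tall, fixed to the table, its yaw varies. Origin: centre of its underside; +x away from the robot, +y left. Two dark round plates (170 mm wide, 6 mm thick) on the far half, one selector in front of each on the near half (towards -x). Top face 55 mm above the table.
- plate_left (a point): centre of the left (+y) plate's top face, 61 mm above the table; in the warmer's frame at x +90, y +130 mm
- plate_right (a point): centre of the right (-y) plate's top face; in the warmer's frame at x +90, y -130 mm
- selector_left (a joint): left selector (serves the left plate): rad about a vertical axis, growing clockwise seen from above. Sprung click positions: 0 off (ring mark), 0.785 one dot, 1.571 two dots, 2.356 three dots; stops just past the ends. Pointer direction, counter-clockwise from the warmer's +x: 4.320 minus this value. Between positions (crests 0.39, 1.18, 1.96) a spring carries it to the nearer one
- selector_left_axis (a point): left selector's axis at the warmer's top face, 55 mm above the table; warmer frame x -90, y +130 mm. Round hub, 26 mm radius, top 73 mm above the table. Marks: flat black ring or 1, 2, 3 dots on the face, 87 mm from the axis, on the robot side
- selector_left_tip (a point): pointing end of the left selector's black bar, 70 mm from the axis, half-way up. Bar: 90 mm long (20 mm behind the axis), 14 mm wide, its underside 59 mm and its top 93 mm above the table, white line on top near this end. Pushed 50 mm from the axis it takes about 3 N
- selector_right (a joint): right selector (serves the right plate): rad about a vertical axis, growing clockwise seen from above. Sprung click positions: 0 off (ring mark), 0.785 one dot, 1.571 two dots, 2.356 three dots; stops just past the ends. Pointer direction, counter-clockwise from the warmer's +x: 4.320 minus this value. Between positions (crests 0.39, 1.18, 1.96) a spring carries it to the nearer one
- selector_right_axis (a point): right selector's axis at the warmer's top face, 55 mm above the table; warmer frame x -90, y -130 mm. Round hub, 26 mm radius, top 73 mm above the table. Marks: flat black ring or 1, 2, 3 dots on the face, 87 mm from the axis, on the robot side
- selector_right_tip (a point): pointing end of the right selector's black bar, 70 mm from the axis, half-way up. Bar: 90 mm long (20 mm behind the axis), 14 mm wide, its underside 59 mm and its top 93 mm above the table, white line on top near this end. Pushed 50 mm from the axis it takes about 3 N
- pot_center (a point): steel coffee pot, 110 mm wide body, 163 mm tall, with spout and black handle (170 mm overall); stands on one of the two plates. The point lies on its axis 70 mm above its underside
- dish_center (a point): low covered round white serving dish, 152 mm wide, 81 mm tall; stands on the other plate. The point lies on its axis 35 mm above its underside
- creamer: the cream jug standing between the two plates of the warmer, 60 mm tall, 56 mm wide; origin at the centre of its underside
- saucer: white saucer on the table, 140 mm wide; origin at the centre of its underside; leave it alone
- cup: white cup on the table, 72 mm wide, 65 mm tall; origin at the centre of its underside; leave it alone
- side_plate: white side plate on the table, 190 mm wide; origin at the centre of its underside; leave it alone
- flute: champagne flute on the table, 200 mm tall, 68 mm wide foot; origin at the centre of its underside; leave it alone
- sugar_jar: glass jar on the table, 70 mm wide, 100 mm tall; origin at the centre of its underside; leave it alone
Not all that is in view belongs to the job. Leave any pink look-alike of the part that bears dish_center alone. Leave any blue look-alike of the part that bears pot_center alone.

How it is judged:
At the end, for the whole second after the job is handed in: The selector of the plate with the coffee pot rests at 1.571 rad (two dots) and that of the plate with the covered dish at 0.785 rad (one dot), each within 0.15 rad and still; pot and dish stand upright (within 0.15 rad), each within 50 mm of the centre of its own plate (((horizontal distance between pot_center and plate_left below 0.05 m and horizontal distance between dish_center and plate_right below 0.05 m and value of joint selector_left between 1.421 and 1.721 rad and value of joint selector_right between 0.635 and 0.935 rad) or (horizontal distance between pot_center and plate_right below 0.05 m and horizontal distance between dish_center and plate_left below 0.05 m and value of joint selector_right between 1.421 and 1.721 rad and value of joint selector_left between 0.635 and 0.935 rad)) and velocity of joint selector_left between -0.1 and 0.1 rad/s and velocity of joint selector_right between -0.1 and 0.1 rad/s and angle between each of pot_center, dish_center's own z axis and vertical below 0.15 rad); the robot touches nothing.
It fails at once if the coffee pot or the covered dish is shifted by more than 25 mm (distance of any of pot_center, dish_center from where it was at the start of the episode above 0.025 m).
It fails at once if another thing on the table or the warmer is shifted by more than 40 mm (distance of any of creamer, saucer, cup, side_plate, flute, sugar_jar from where it was at the start of the episode above 0.04 m).
It also fails if it takes over 51 s, if anything falls off the work surface, if the arm or the gripper's body presses on something with over 40 N, if the wrist force passes 120 N, or if a joint passes its speed limit or range.

## Working session

There is one attempt and no reset: what is moved stays moved. The work goes in short steps, Python scripts to look and compute and a tool call to move; the robot and the scene stay as the last step left them, time stands still between calls to the robot, and variables do not carry over. Pictures are saved under pics/ and viewed, at most 10 in all, crops included, and the job is handed in when it is done.

Besides the shell and the picture viewer there is one more tool, called after "Request:" by a JSON object that holds its "method" and its "body", one argument or row to a line. drive_tool: Moves the arm, as the interface text tells. Its arguments: {"type":"object","properties":{"commands":{"type":"array","items":{"type":"object","properties":{"grip":{"type":"number"},"x":{"type":"number"},"y":{"type":"number"},"z":{"type":"number"},"turn":{"type":"number"}}}},"grip_force":{"type":"number"}},"required":["commands"]}

```bash
mkdir -p pics; python3 - <<'E'
from workcell import env, cams
import cv2,numpy as np
for n in ("top","scene"):
    p,d=cams.read_camera(n); np.save(f"pics/{n}_d.npy",d); cv2.imwrite(f"pics/{n}0.png",p[:,:,::-1]); c=cams.calibration(n); print(n,c)
s=env.observe(); print(s['t'],s['position'],s['orientation'],s['finger_gap'])
E
```

```text
top {'fx': 444.40061305364054, 'fy': 444.40061305364054, 'cx': 256.97879477698666, 'cy': 199.07854755398057, 'rvec': array([ 2.15959327, -2.18478005,  0.07175382]), 'tvec': array([0.01401858, 0.55501248, 1.75064196])}
scene {'fx': 422.4491239660686, 'fy': 422.4491239660686, 'cx': 264.7010759868528, 'cy': 190.8061196452784, 'rvec': array([ 1.39992168,  2.0652907 , -0.92586528]), 'tvec': array([ 0.21828044, -0.26264615,  1.9219062 ])}
0.1 [0.14288832 0.50498086 0.40361312] [-0.43178889 -3.11116957  0.00327622] 0.08567735574977477
```

View pics/top0.png

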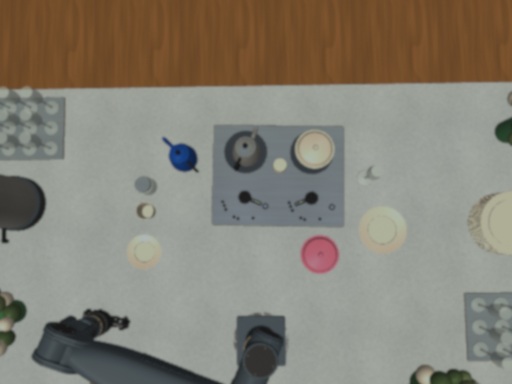

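View pics/scene0.png

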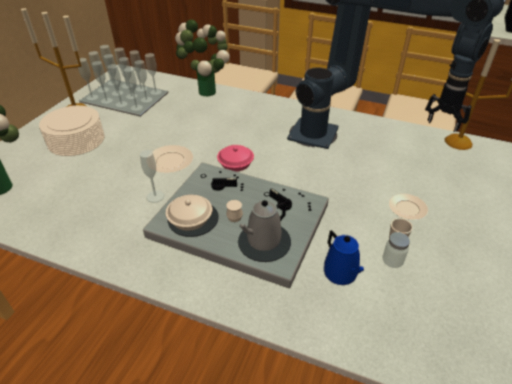

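The steel pot stands on the left plate (top image, 246,150) and the cream dish on the right plate (314,149). The look-alikes are the blue pot (182,157) and the pink dish (320,254). The selectors are at about (245,198) and (311,198). Next is an enlarged crop with measurements.

```bash
cat > h.py <<'E'
import cv2,numpy as np
from workcell import env,cams
def px2w(c,u,v,z):
    R=cv2.Rodrigues(c['rvec'])[0]; o=-R.T@c['tvec']
    r=R.T@np.array([(u-c['cx'])/c['fx'],(v-c['cy'])/c['fy'],1]); return o+r*(z-o[2])/r[2]
def w2px(c,p):
    q=cv2.Rodrigues(c['rvec'])[0]@np.array(p)+c['tvec']; return c['fx']*q[0]/q[2]+c['cx'],c['fy']*q[1]/q[2]+c['cy']
E
python3 - <<'E'
from h import *
im=cv2.imread("pics/top0.png"); cr=im[115:235,205:355]
cv2.imwrite("pics/top_crop.png",cv2.resize(cr,None,fx=5,fy=5,interpolation=cv2.INTER_CUBIC))
c=cams.calibration("top")
for u,v,z in [(214,125,.055),(344,125,.055),(344,226,.055),(212,226,.055),(245,198,.08),(311,198,.08),(246,150,.1),(314,149,.1)]: print(u,v,px2w(c,u,v,z).round(3))
E
```

```text
214 125 [0.85  0.175 0.055]
344 125 [ 0.843 -0.341  0.055]
344 226 [ 0.443 -0.33   0.055]
212 226 [0.449 0.184 0.055]
245 198 [0.555 0.053 0.08 ]
311 198 [ 0.552 -0.202  0.08 ]
246 150 [0.739 0.047 0.1  ]
314 149 [ 0.739 -0.215  0.1  ]
```

View pics/top_crop.png

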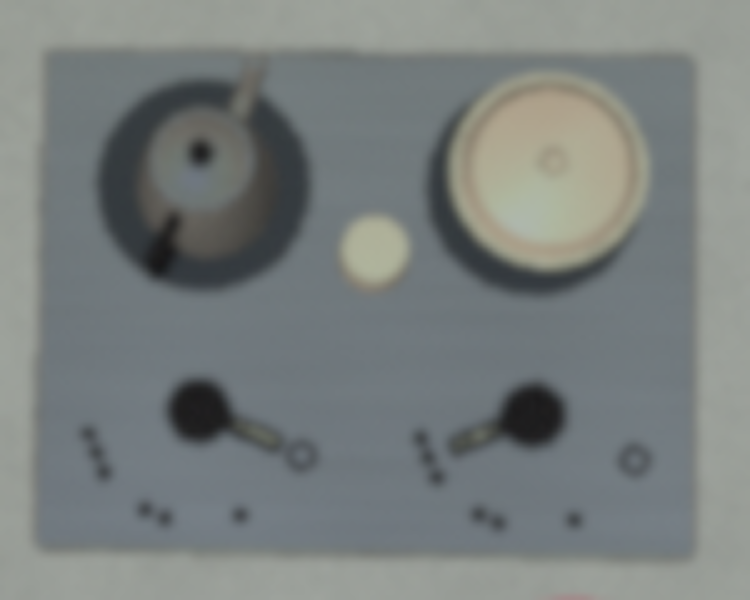

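The left selector (pot) points at the ring mark, so it is at 0 and needs 90° clockwise. The right one (dish) points at three dots (2.356) and needs 90° counter-clockwise. The warmer's centre is about (0.646, -0.078) with yaw about -0.016, so the axes are at L (0.558, 0.053) and R (0.554, -0.207). The plan is to grip each bar about 46 mm from its axis and swing it, starting by moving above the left bar.

Request:
{"method": "drive_tool", "body": {
  "commands": [
    {"x":25,"y":-31,"z":-6,"turn":0.09,"grip":1},
    {"x":25,"y":-31,"z":-6,"turn":0.09,"grip":1},
    {"x":25,"y":-31,"z":-6,"turn":0.09,"grip":1},
    {"x":25,"y":-31,"z":-6,"turn":0.09,"grip":1},
    {"x":25,"y":-31,"z":-6,"turn":0.09,"grip":1},
    {"x":25,"y":-31,"z":-6,"turn":0.09,"grip":1},
    {"x":25,"y":-31,"z":-6,"turn":0.09,"grip":1},
    {"x":25,"y":-31,"z":-6,"turn":0.09,"grip":1},
    {"x":25,"y":-31,"z":-6,"turn":0.09,"grip":1},
    {"x":25,"y":-31,"z":-6,"turn":0.09,"grip":1},
    {"x":25,"y":-31,"z":-6,"turn":0.09,"grip":1},
    {"x":25,"y":-31,"z":-6,"turn":0.09,"grip":1},
    {"x":25,"y":-31,"z":-6,"turn":0.09,"grip":1},
    {"x":25,"y":-31,"z":-6,"turn":0.09,"grip":1},
    {"x":25,"y":-31,"z":-6,"turn":0.09,"grip":1},
    {"x":25,"y":-31,"z":-6,"turn":0.09,"grip":1},
    {"grip":1},
    {"grip":1}
  ],
  "grip_force": 20
}}

```text
invalid input
```

```bash
python3 - <<'E'
from h import *
from scipy.spatial.transform import Rotation as Ro
s=env.observe();c=cams.calibration("wrist");p,d=cams.read_camera("wrist")
R=Ro.from_rotvec(s['orientation']).as_matrix();print(s['t'],s['position'],np.degrees(np.arctan2(R[1,1],R[0,1])),R[:,2],s['joints'])
print(c)
np.save("pics/w1_d.npy",d)
im=p[:,:,::-1].copy()
Rc=cv2.Rodrigues(c['rvec'])[0]
def proj(P):
    q=Rc@np.array(P)+c['tvec'];r=np.hypot(q[0],q[1]);t=np.arctan2(r,q[2]);return (int(c['cx']+c['fx']*t*q[0]/r),int(c['cy']+c['fy']*t*q[1]/r))
y=-.016
for nm,ax,v in (("L",(.558,.053),0),("R",(.554,-.207),2.356)):
    a=4.320-v+y
    for r,z in((0,.073),(46,.093),(70,.093)):
        u=proj((ax[0]+r/1e3*np.cos(a),ax[1]+r/1e3*np.sin(a),z));print(nm,r,u);cv2.circle(im,u,2,(0,255,0),-1)
cv2.imwrite("pics/w1.png",cv2.resize(im,None,fx=1.5,fy=1.5))
E
```

```text
0.1 [0.14288832 0.50498086 0.40361312] 74.19718474435031 [-8.82081578e-04 -1.98367805e-03 -9.99997643e-01] [1.16721496e+00 4.86797116e-02 9.77163772e-02 1.62200371e+00
 3.21964127e-05 1.44302642e+00]
{'fx': 297.3186396354542, 'fy': 297.3186396354542, 'cx': 256.40057495749744, 'cy': 191.81045254940474, 'rvec': array([-2.32167521, -1.75540793, -0.24208221]), 'tvec': array([-0.52509091, -0.03601173,  0.37772814])}
L 0 (106, 418)
L 46 (84, 418)
L 70 (75, 415)
R 0 (33, 405)
R 46 (36, 409)
R 70 (39, 408)
```

View pics/w1.png

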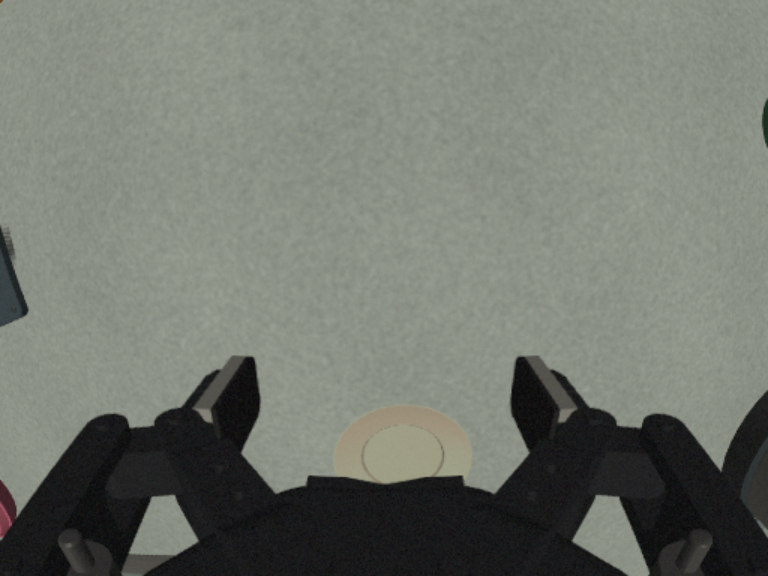

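The move was refused, so the picture only shows the start pose with the saucer below. I'll test the row format.

Request:
{"method": "drive_tool", "body": {
  "commands": [
    {"x":25,"y":-31,"z":-6,"turn":0.09,"grip":1}
  ]
}}

```text
t: 0.28
position: [0.1674, 0.4749, 0.3982]
orientation: [-0.282, -3.129, -0.001]
contact_force: [1.4, -0.0, -0.7]
finger_gap: 0.0857
finger_force: 0.0
```

Request:
{"method": "drive_tool", "body": {
  "commands": [
    {"x":25,"y":-31,"z":-6,"turn":0.09,"grip":1},
    {"x":25,"y":-31,"z":-6,"turn":0.09,"grip":1},
    {"x":25,"y":-31,"z":-6,"turn":0.09,"grip":1},
    {"x":25,"y":-31,"z":-6,"turn":0.09,"grip":1},
    {"x":25,"y":-31,"z":-6,"turn":0.09,"grip":1},
    {"x":25,"y":-31,"z":-6,"turn":0.09,"grip":1},
    {"x":25,"y":-31,"z":-6,"turn":0.09,"grip":1},
    {"x":25,"y":-31,"z":-6,"turn":0.09,"grip":1},
    {"x":25,"y":-31,"z":-6,"turn":0.09,"grip":1},
    {"x":25,"y":-31,"z":-6,"turn":0.09,"grip":1},
    {"x":25,"y":-31,"z":-6,"turn":0.09,"grip":1},
    {"x":25,"y":-31,"z":-6,"turn":0.09,"grip":1},
    {"x":25,"y":-31,"z":-6,"turn":0.09,"grip":1},
    {"x":25,"y":-31,"z":-6,"turn":0.09,"grip":1},
    {"x":25,"y":-31,"z":-6,"turn":0.09,"grip":1},
    {"x":0,"y":0,"z":0,"turn":0,"grip":1},
    {"x":0,"y":0,"z":0,"turn":0,"grip":1}
  ]
}}

```text
t: 2.4
position: [0.5426, 0.0093, 0.3082]
orientation: [1.726, -2.624, -0.002]
contact_force: [-0.3, 1.2, 0.8]
finger_gap: 0.0852
finger_force: 0.0
```

```bash
cat >> h.py <<'E'
def look(name,jl,jr,L=(.558,.053),Rr=(.554,-.207),y=-.016):
    c=cams.calibration("wrist");p,d=cams.read_camera("wrist")
    im=p[:,:,::-1].copy();Rc=cv2.Rodrigues(c['rvec'])[0]
    def proj(P):
        q=Rc@np.array(P)+c['tvec'];r=np.hypot(q[0],q[1]);t=np.arctan2(r,q[2]);return (int(c['cx']+c['fx']*t*q[0]/r),int(c['cy']+c['fy']*t*q[1]/r))
    im=cv2.resize(im,None,fx=1.5,fy=1.5)
    for nm,ax,v in (("L",L,jl),("R",Rr,jr)):
        a=4.320-v+y
        for r,z in((0,.093),(46,.093),(70,.093),(87,.055)):
            u=proj((ax[0]+r/1e3*np.cos(a),ax[1]+r/1e3*np.sin(a),z));print(nm,r,u);cv2.circle(im,(int(u[0]*1.5),int(u[1]*1.5)),2,(0,255,0),-1)
    cv2.imwrite(name,im)
E
python3 -c "
from h import *
look('pics/w2.png',0,2.356)"
```

```text
L 0 (261, 274)
L 46 (262, 215)
L 70 (262, 179)
L 87 (261, 145)
R 0 (119, -52)
R 46 (159, -23)
R 70 (183, -3)
R 87 (210, 26)
```

View pics/w2.png

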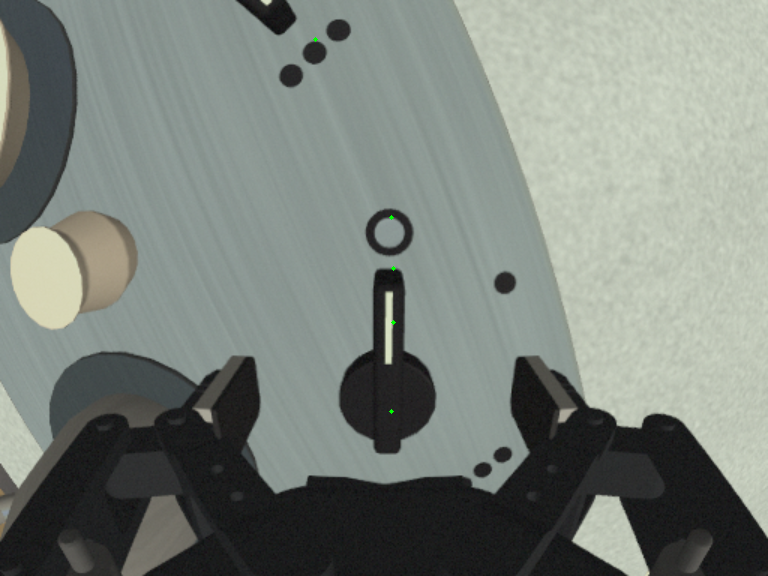

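The ring is at (389,232), the one dot at (505,282) and the bar runs from about (388,270) to (388,450). The overlay is offset slightly along the bar, so I'll fit the warmer pose from the marks.

```bash
cat > fit.py <<'E'
from h import *
from scipy.optimize import least_squares
c=cams.calibration("wrist");Rc=cv2.Rodrigues(c['rvec'])[0];o=-Rc.T@c['tvec'];print("cam",o.round(3),Rc[2].round(3))
def back(u,v,z):
    dx,dy=u/1.5-c['cx'],v/1.5-c['cy'];r=np.hypot(dx,dy);t=r/c['fx']
    w=Rc.T@np.array([np.sin(t)*dx/r,np.sin(t)*dy/r,np.cos(t)]);return (o+w*(z-o[2])/w[2])[:2]
def run(obs):
    M=[];W=[]
    for (u,v),side,val in obs:
        a=4.320-val;M.append([-.09+.087*np.cos(a),.13*side+.087*np.sin(a)]);W.append(back(u,v,.055))
    M=np.array(M);W=np.array(W)
    f=lambda p:(np.c_[M[:,0]*np.cos(p[2])-M[:,1]*np.sin(p[2])+p[0],M[:,0]*np.sin(p[2])+M[:,1]*np.cos(p[2])+p[1]]-W)
    s=least_squares(lambda p:f(p).ravel(),[.646,-.078,-.016]);x,y,t=s.x
    print("wrist",s.x.round(4),"res mm",(f(s.x)*1e3).round(1).tolist())
    for sd in(1,-1):print("axis",sd,(x-.09*np.cos(t)-.13*sd*np.sin(t)).round(4),(y-.09*np.sin(t)+.13*sd*np.cos(t)).round(4))
E
python3 - <<'E'
from fit import *
run([((389,232),1,0),((505,282),1,.785),((492,462),1,1.571),((315,52),-1,2.356)])
ct=cams.calibration("top")
for u,v in((301,457),(240,515),(155,514),(428,458),(573,520),(489,518),(634,460)):print(u,v,px2w(ct,205+u/5-.4,115+v/5-.4,.055).round(3))
d=np.load("pics/w1_d.npy")
E
```

```text
cam [ 0.516 -0.053  0.277] [ 0.108  0.25  -0.962]
wrist [ 0.6464 -0.0857 -0.1906] res mm [[7.1, 7.2], [16.0, 14.1], [-14.1, -30.3], [-9.0, 9.0]]
axis 1 0.5826 0.059
axis -1 0.5334 -0.1963
301 457 [ 0.525 -0.023  0.055]
240 515 [0.48  0.025 0.055]
155 514 [0.482 0.091 0.055]
428 458 [ 0.523 -0.122  0.055]
573 520 [ 0.473 -0.234  0.055]
489 518 [ 0.476 -0.169  0.055]
634 460 [ 0.519 -0.283  0.055]
```

```bash
python3 - <<'E'
from fit import *
for n,u,v in(("ring",389,232),("1",505,282),("2",492,462),("R3",315,52)):print(n,back(u,v,.055).round(3))
print("rear end",back(387,450,.093).round(3),"hub",back(387,395,.073).round(3),"tip top?",back(388,288,.093).round(3),back(388,270,.093).round(3))
E
```

```text
cam [ 0.516 -0.053  0.277] [ 0.108  0.25  -0.962]
ring [ 0.528 -0.021]
1 [0.481 0.027]
2 [0.524 0.137]
R3 [ 0.525 -0.12 ]
rear end [0.569 0.074] hub [0.561 0.054] tip top? [ 0.536 -0.004] [ 0.533 -0.012]
```

The mark at (492,462) turned out to be the three-dot one, occluded. The other marks agree with the top camera to within 3 mm, giving axes L ≈ (0.562, 0.057) and R ≈ (0.555, -0.203). I'll descend and grip the left bar.

Request:
{"method": "drive_tool", "body": {
  "commands": [
    {"x":0,"y":6,"z":-10,"turn":0,"grip":1},
    {"x":0,"y":0,"z":-20,"turn":0,"grip":1},
    {"x":0,"y":0,"z":-20,"turn":0,"grip":1},
    {"x":0,"y":0,"z":-20,"turn":0,"grip":1},
    {"x":0,"y":0,"z":0,"turn":0,"grip":0},
    {"x":0,"y":0,"z":0,"turn":0,"grip":-0.5},
    {"x":0,"y":0,"z":0,"turn":0,"grip":-1},
    {"x":0,"y":0,"z":0,"turn":0,"grip":-1},
    {"x":0,"y":0,"z":0,"turn":0,"grip":-1},
    {"x":0,"y":0,"z":0,"turn":0,"grip":-1},
    {"x":0,"y":0,"z":0,"turn":0,"grip":-1},
    {"x":0,"y":0,"z":0,"turn":0,"grip":-1}
  ],
  "grip_force": 20
}}

```text
t: 3.95
position: [0.5433, 0.0151, 0.2398]
orientation: [-1.727, 2.623, -0.001]
contact_force: [-1.0, -0.0, 5.8]
finger_gap: 0.0132
finger_force: 24.8
```

Request:
{"method": "drive_tool", "body": {
  "commands": [
    {"x":-6.3,"y":3.4,"z":0,"turn":-0.157,"grip":-1},
    {"x":-5.7,"y":4.4,"z":0,"turn":-0.157,"grip":-1},
    {"x":-5.0,"y":5.2,"z":0,"turn":-0.157,"grip":-1},
    {"x":-4.0,"y":5.9,"z":0,"turn":-0.157,"grip":-1},
    {"x":-3.2,"y":6.5,"z":0,"turn":-0.157,"grip":-1}
  ]
}}

```text
t: 4.58
position: [0.5188, 0.0406, 0.2398]
orientation: [-0.584, 3.086, -0.001]
contact_force: [-1.9, -0.8, 4.7]
finger_gap: 0.0135
finger_force: 24.8
```

Request:
{"method": "drive_tool", "body": {
  "commands": [
    {"x":-2.0,"y":7.0,"z":0,"turn":-0.157,"grip":-1},
    {"x":-0.9,"y":7.1,"z":0,"turn":-0.157,"grip":-1},
    {"x":0.2,"y":7.2,"z":0,"turn":-0.157,"grip":-1},
    {"x":1.3,"y":7.1,"z":0,"turn":-0.157,"grip":-1},
    {"x":2.4,"y":6.8,"z":0,"turn":-0.157,"grip":-1},
    {"x":0,"y":0,"z":0,"turn":0,"grip":-1},
    {"x":0,"y":0,"z":0,"turn":0,"grip":-1}
  ]
}}

```text
t: 5.45
position: [0.5196, 0.0757, 0.2398]
orientation: [0.634, 3.077, -0.001]
contact_force: [-3.9, 0.2, 7.5]
finger_gap: 0.0137
finger_force: 25.1
```

Request:
{"method": "drive_tool", "body": {
  "commands": [
    {"x":0,"y":0,"z":0,"turn":0,"grip":0},
    {"x":0,"y":0,"z":0,"turn":0,"grip":1},
    {"x":0,"y":0,"z":0,"turn":0,"grip":1},
    {"x":0,"y":0,"z":0,"turn":0,"grip":1},
    {"x":0,"y":0,"z":20,"turn":0,"grip":1},
    {"x":0,"y":0,"z":30,"turn":0,"grip":1},
    {"x":0,"y":0,"z":20,"turn":0,"grip":1},
    {"x":2,"y":-24,"z":0,"turn":-0.08,"grip":1},
    {"x":2,"y":-24,"z":0,"turn":-0.08,"grip":1},
    {"x":2,"y":-24,"z":0,"turn":-0.08,"grip":1},
    {"x":2,"y":-24,"z":0,"turn":-0.08,"grip":1},
    {"x":2,"y":-24,"z":0,"turn":-0.08,"grip":1},
    {"x":2,"y":-24,"z":0,"turn":-0.08,"grip":1},
    {"x":2,"y":-24,"z":0,"turn":-0.08,"grip":1},
    {"x":2,"y":-24,"z":0,"turn":-0.08,"grip":1},
    {"x":2,"y":-24,"z":0,"turn":-0.08,"grip":1},
    {"x":1,"y":-20,"z":0,"turn":-0.07,"grip":1},
    {"x":0,"y":0,"z":0,"turn":0,"grip":1}
  ]
}}

```text
t: 7.7
position: [0.5387, -0.1614, 0.3085]
orientation: [-1.771, -2.595, -0.0]
contact_force: [0.7, 1.5, -1.1]
finger_gap: 0.0854
finger_force: 0.0
```

```bash
python3 -c "
from h import *
look('pics/w3.png',1.571,2.356,(.562,.057),(.5555,-.203),-.025)"
```

```text
L 0 (397, -50)
L 46 (351, -92)
L 70 (326, -111)
L 87 (302, -96)
R 0 (255, 274)
R 46 (255, 215)
R 70 (255, 179)
R 87 (255, 145)
```

View pics/w3.png

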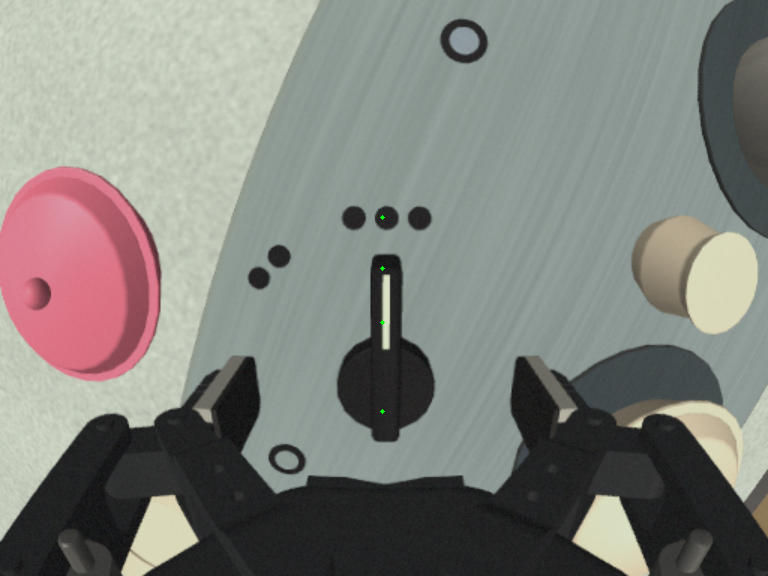

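The right bar lies between the open fingers and points at the three dots (387,218). The pink look-alike is clear of the path. I'll grip it.

Request:
{"method": "drive_tool", "body": {
  "commands": [
    {"x":0,"y":1,"z":-10,"turn":0,"grip":1},
    {"x":0,"y":0,"z":-20,"turn":0,"grip":1},
    {"x":0,"y":0,"z":-20,"turn":0,"grip":1},
    {"x":0,"y":0,"z":-19,"turn":0,"grip":1},
    {"x":0,"y":0,"z":0,"turn":0,"grip":0},
    {"x":0,"y":0,"z":0,"turn":0,"grip":-0.5},
    {"x":0,"y":0,"z":0,"turn":0,"grip":-1},
    {"x":0,"y":0,"z":0,"turn":0,"grip":-1},
    {"x":0,"y":0,"z":0,"turn":0,"grip":-1},
    {"x":0,"y":0,"z":0,"turn":0,"grip":-1},
    {"x":0,"y":0,"z":0,"turn":0,"grip":-1},
    {"x":0,"y":0,"z":0,"turn":0,"grip":-1}
  ]
}}

```text
t: 9.25
position: [0.5387, -0.1596, 0.2408]
orientation: [1.769, 2.595, -0.001]
contact_force: [-3.1, 0.1, 5.9]
finger_gap: 0.0137
finger_force: 20.3
```

Request:
{"method": "drive_tool", "body": {
  "commands": [
    {"x":-6.5,"y":-3.1,"z":0,"turn":0.157,"grip":-1},
    {"x":-5.9,"y":-4.1,"z":0,"turn":0.157,"grip":-1},
    {"x":-5.3,"y":-4.9,"z":0,"turn":0.157,"grip":-1},
    {"x":-4.4,"y":-5.7,"z":0,"turn":0.157,"grip":-1},
    {"x":-3.4,"y":-6.4,"z":0,"turn":0.157,"grip":-1}
  ]
}}

```text
t: 9.88
position: [0.5131, -0.1839, 0.2408]
orientation: [0.633, 3.076, -0.002]
contact_force: [-1.9, -1.5, 4.3]
finger_gap: 0.0135
finger_force: 20.2
```

Forces are small. I'll finish the swing, release, rise and back off.

Request:
{"method": "drive_tool", "body": {
  "commands": [
    {"x":-2.4,"y":-6.8,"z":0,"turn":0.157,"grip":-1},
    {"x":-1.3,"y":-7.1,"z":0,"turn":0.157,"grip":-1},
    {"x":-0.2,"y":-7.2,"z":0,"turn":0.157,"grip":-1},
    {"x":0.9,"y":-7.2,"z":0,"turn":0.157,"grip":-1},
    {"x":2.1,"y":-6.9,"z":0,"turn":0.157,"grip":-1},
    {"x":0,"y":0,"z":0,"turn":0,"grip":-1},
    {"x":0,"y":0,"z":0,"turn":0,"grip":-1},
    {"x":0,"y":0,"z":0,"turn":0,"grip":0},
    {"x":0,"y":0,"z":0,"turn":0,"grip":1},
    {"x":0,"y":0,"z":0,"turn":0,"grip":1},
    {"x":0,"y":0,"z":0,"turn":0,"grip":1},
    {"x":0,"y":0,"z":20,"turn":0,"grip":1},
    {"x":0,"y":0,"z":30,"turn":0,"grip":1},
    {"x":-10,"y":10,"z":40,"turn":0,"grip":1},
    {"x":-30,"y":25,"z":30,"turn":0,"grip":1},
    {"x":-40,"y":25,"z":20,"turn":0,"grip":1},
    {"x":-40,"y":25,"z":0,"turn":0,"grip":1},
    {"x":-40,"y":25,"z":0,"turn":0,"grip":1},
    {"x":-20,"y":25,"z":0,"turn":0,"grip":1},
    {"x":0,"y":0,"z":0,"turn":0,"grip":1}
  ]
}}

```text
t: 12.38
position: [0.3313, -0.0825, 0.3802]
orientation: [-0.587, 3.085, -0.001]
contact_force: [0.2, -0.8, -0.1]
finger_gap: 0.0855
finger_force: 0.0
```

```bash
python3 - <<'E'
from h import *
im=cams.read_camera("top")[0][:,:,::-1]
a=cv2.resize(im[115:235,205:355],None,fx=5,fy=5,interpolation=cv2.INTER_CUBIC); cv2.imwrite("pics/top2.png",a)
E
```

```text
(no output)
```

View pics/top2.png

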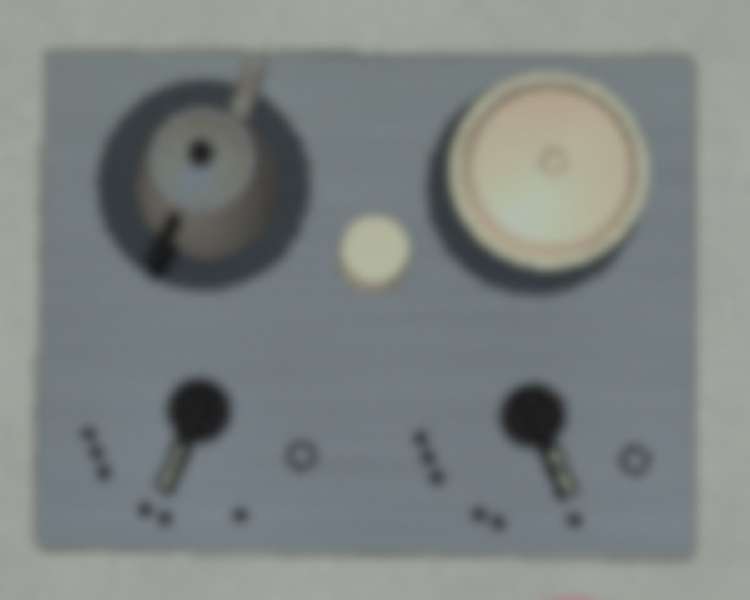

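The left pointer now ends at (163,490), in line with the two dots, and the right one at (570,495), in line with the one dot. Pot, dish and creamer have not moved and the arm is clear.

```bash
python3 -c "
from workcell import env
print(env.job_done())"
```

```text
the job is handed in; nothing more can be done
None
```

The job is handed in: the coffee pot's selector (left) is set to two dots and the covered dish's selector (right) to one dot, and a final top-camera picture showed the pot, dish and creamer where they started.

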